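Close the filled weekly pill organiser

TASK

The patient's week of tablets is in the pill organiser and its seven lids still stand open, each hinged on the left side of its cell. Run the fingertips lightly along the row from its left end to its right, so that the lids fold over one after another and all seven lie fully shut. Do not lift or shove the organiser or bear down hard on it, leave the pill bottle, steel cup and swab stack beside it where they are, and finish clear of everything.

Things in the scene. Friction and masses are not known exactly. Their poses are not given: they have to be found in the camera images.
- organiser: Weekly pill organiser: loose plain grey-blue plastic tray 44 mm wide (its x), 226 mm long (its y), 26 mm high, 0.3 to 0.5 kg, on the table. Origin: centre of its underside. Seven open cells in a row at a pitch of 32 mm, cell 1 at its +y end (the robot's left), cell 7 at -y. It lies across in front of the robot, turned by up to 0.4 rad.
- row_start (a point): Middle of the hinge line of lid 1, at the height of the shut lids' tops (29 mm above the table): the +y end of the row. Each lid is a flat translucent plate 43 x 29 x 2.6 mm, hinged along its cell's +y edge (hinge line along the organiser's x, 27.5 mm above the table); standing open it reaches at most 58 mm above the table.
- row_end (a point): Middle of the place where the free edge of shut lid 7 lies, at the same height: the -y end of the row, 221.5 mm from row_start. Each lid's free edge comes down on its -y side, so fingertips moving from row_start to row_end just above the shut lids' tops push each lid over and down; tips lower than the shut tops catch on the hinges and shove the tray.
- pill_bottle: White screw-cap pill bottle, 30 mm across, 55 mm tall, loose, standing on the robot's side of the organiser; origin at the centre of its base. Leave it alone.
- cup: Small steel cup, 66 mm across, 42 mm tall, loose, standing on the robot's side of the organiser; origin at the centre of its base. Leave it alone.
- swabs: Stack of white swabs, 46 x 60 x 28 mm, loose, lying to the right of and nearer than the organiser; origin at the centre of its underside. Leave it alone.
- lid1 (a joint): Hinge of lid 1, counted from the organiser's +y end: 0 shut, about 1.57 upright, 1.75 its stop. The hinge is slightly stiff (0.004 N m): the lid stays wherever it is left, with no spring or latch.
- lid2 (a joint): Hinge of lid 2, counted from the organiser's +y end: 0 shut, about 1.57 upright, 1.75 its stop. The hinge is slightly stiff (0.004 N m): the lid stays wherever it is left, with no spring or latch.
- lid3 (a joint): Hinge of lid 3, counted from the organiser's +y end: 0 shut, about 1.57 upright, 1.75 its stop. The hinge is slightly stiff (0.004 N m): the lid stays wherever it is left, with no spring or latch.
- lid4 (a joint): Hinge of lid 4, counted from the organiser's +y end: 0 shut, about 1.57 upright, 1.75 its stop. The hinge is slightly stiff (0.004 N m): the lid stays wherever it is left, with no spring or latch.
- lid5 (a joint): Hinge of lid 5, counted from the organiser's +y end: 0 shut, about 1.57 upright, 1.75 its stop. The hinge is slightly stiff (0.004 N m): the lid stays wherever it is left, with no spring or latch.
- lid6 (a joint): Hinge of lid 6, counted from the organiser's +y end: 0 shut, about 1.57 upright, 1.75 its stop. The hinge is slightly stiff (0.004 N m): the lid stays wherever it is left, with no spring or latch.
- lid7 (a joint): Hinge of lid 7, counted from the organiser's +y end: 0 shut, about 1.57 upright, 1.75 its stop. The hinge is slightly stiff (0.004 N m): the lid stays wherever it is left, with no spring or latch.

How it is judged (in metres and radians):
On the way, in this order (a step that is already met when the one before it is completed fails the run):
1. the first lid of the row is folded down (within 0.35 rad of shut) (value of joint lid1 below 0.35 rad), for 0.05 s.
2. the second lid of the row is folded down (within 0.35 rad of shut) (value of joint lid2 below 0.35 rad), for 0.05 s.
3. the third lid of the row is folded down (within 0.35 rad of shut) (value of joint lid3 below 0.35 rad), for 0.05 s.
4. the fourth lid of the row is folded down (within 0.35 rad of shut) (value of joint lid4 below 0.35 rad), for 0.05 s.
5. the fifth lid of the row is folded down (within 0.35 rad of shut) (value of joint lid5 below 0.35 rad), for 0.05 s.
6. the sixth lid of the row is folded down (within 0.35 rad of shut) (value of joint lid6 below 0.35 rad), for 0.05 s.
7. the seventh lid of the row is folded down (within 0.35 rad of shut) (value of joint lid7 below 0.35 rad), for 0.05 s.
At the end, for the whole second after the job is handed in: All seven lids are shut to within 0.1 rad (about 3 mm at the free edge), having folded over in turn from the hinge end; the organiser lies flat and at rest within 25 mm of where it was; pill bottle, steel cup and swab stack are within 15 mm of where they were (value of joint each of lid1, lid2, lid3, lid4, lid5, lid6, lid7 below 0.1 rad and distance of organiser from where it was at the start of the episode below 0.025 m and angle between organiser's own z axis and vertical below 0.05 rad and linear speed of organiser below 0.01 m/s and distance of each of pill_bottle, cup, swabs from where it was at the start of the episode below 0.015 m); the robot touches nothing.
It fails at once if the organiser is lifted off the table (more than 8 mm) (height (world z) of organiser above 0.008 m).
It fails at once if the organiser is tipped (more than 0.15 rad) (angle between organiser's own z axis and vertical above 0.15 rad).
It fails at once if the organiser is shoved along the table (more than 25 mm) (distance of organiser from where it was at the start of the episode above 0.025 m).
It fails at once if the robot bears down hard on the organiser (more than 30 N) (contact force between any of the fingers, the arm and organiser above 30 N).
It fails at once if the pill bottle, steel cup or swab stack is knocked away (more than 15 mm) (distance of any of pill_bottle, cup, swabs from where it was at the start of the episode above 0.015 m).
It also fails if it takes over 45 s, if anything falls off the work surface, if the arm or the gripper's body presses on something with over 40 N, if the wrist force passes 120 N, or if a joint passes its speed limit or range.

ROBOT

A 7-joint arm with a two-finger parallel gripper is mounted at the origin on the work surface; the furniture and walls round the work are solid. World frame = base frame: x ahead of the robot, y to its left, z up, the work surface at z = 0. Lengths are in mm, angles in rad, forces in N, time in s.
With the tool pointing down it reaches from about 400 to 925 mm from the base axis. Payload 4.1 kg.
Tool frame: the origin (TCP) lies at the very end of the fingers, on their centre line; the grasp point (between the pads) lies 19 mm behind it; z points along the fingers, y is the direction in which the jaws open and shut (so a half turn about z gives the same grasp; the last joint's range is limited). The gripper opens to 85 mm and grips with 20 to 120 N. Pads are 22 mm wide; open, the fingers measure 114 mm over their backs; the gripper's body (76 mm by 85 mm) begins 54 mm behind the grasp point. The pads swing forward as they close: fully open they stand 13 mm farther back than shut.
Start: joints at [1.243, 0.398, 0.045, 1.537, -0.019, 1.207, -0.051], TCP at [147.461, -633.087, 231.347] pointing down, gripper open.
Joint ranges: [-2.82, 2.82], [-0.49, 2.23], [-1.37, 1.46], [0, 2.46], [-1.36, 4.5], [0.23, 2], [-2.94, 2.94]. Speed limits (rad/s): [2.57, 2.57, 3.14, 3.14, 3.14, 3.14, 3.14].

INTERFACE

Orientations are given as a unit quaternion [x, y, z, w].
In Python, from bench import read_state, camera, get_calibration, close_job, recognise gives the robot as it stands.
- The arm moves only by the tool carry_out, never from a script. Its argument "series" is a list of rows, each an object with "xyz": the shift along the tool's x, y, z in m, a list of three; "rotation": the turn, a rotation vector about the tool's x, y, z in rad, a list of three; "jaw": the opening, from 0 (shut) to 1 (fully open). A call has 1 to 10 rows; each row is the pose to reach, as a shift and turn from the pose measured when the call began, along the tool's axes at that moment; what a row does not reach only later rows make up. A row lasts 1/12 s, in which the tool goes at most 41.7 mm and 7.16 degrees, less where a joint would pass 70% of its speed; a pose out of reach is approached as far as the arm can. A call with a gripper value outside its range is refused whole. The fingers move at their own pace and stop on an object; "grip_force" is the grip in N (left out, the last holds). Time passes only in rows, so rows that repeat a pose let the fingers close. It gives the time, the measured TCP pose, the force and the opening at its end, in the units of the state.
- read_state(): the state, without advancing time (a new reading comes with each control period).
- camera(name): name is "scene" or "side" or "wrist"; returns the picture (384x512x3 uint8, blue, green, red); there is no depth.
- get_calibration(name): a dict with "fx", "fy", "cx", "cy" (pixels), "rvec" (rotation vector, rad) and "tvec" (3), from world to camera coordinates, as OpenCV has them; the wrist camera has in their place "tool_from_camera" (4x4, takes a point from camera to tool coordinates, whose origin is the TCP and whose axes are the flange's). Camera axes: x right, y down, z forward; pixel columns grow to the right and rows downward; lengths in mm; the calibration is good to about 2 mm. A picture is of the moment at which its call begins: read the wrist's pose just before it. get_calibration takes no time and is no camera call.
- close_job(): hands the job in, once; it reports no verdict.
Trained networks look in the newest picture that a camera, given by its name, has taken for a name from the list of things; names that differ only in an ending like _2 or _b are one class to them, and where a whole thing is asked for, a point or a joint stands for the part that bears it (a point fixed in the world has none). Each returns a list of dicts, best first, with "score" (0 to 1); they miss things now and then, are a little off and sometimes report something else, mostly with a low value. They report only what shows in the picture. A call takes as long as a camera call.
- recognise(camera, query): "location" ([x, y, z] in mm, in world coordinates, good to about 4 mm: the middle of the surface that is visible of it).
The state is a dict: "t": time; "joint_pos": joint angles; "dq": joint speeds; "effort": joint torques, N m; "eef_pos": TCP position; "tool_rot": TCP orientation; "force": force on the tool from outside, world axes, zero at the start; "ft_torque": the same for the moment, N m; "finger_gap": finger opening in mm.
Only numpy, scipy, OpenCV 4.12 (cv2) and the standard library are available. Lean on these libraries where they do the work, as an engineer would, in place of code of your own. Each camera call takes 0.05 s, during which the arm holds its last target.

## Working session

There is one attempt and no reset: what is moved stays moved. The work goes in short steps, Python scripts to look and compute and a tool call to move; the robot and the scene stay as the last step left them, time stands still between calls to the robot, and variables do not carry over. Pictures are saved under pics/ and viewed, and the job is handed in when it is done.

Besides the shell and the picture viewer there is one more tool, called after ">>>" by a JSON object that holds its "fn" and its "kwargs". carry_out: Moves the arm, as the interface text tells. Its arguments: {"type":"object","properties":{"series":{"type":"array"},"grip_force":{"type":"number"}},"required":["series"]}

```bash
mkdir -p pics
python3 - <<'E'
from bench import *
import cv2
s=read_state();print(s)
for c in("scene","side"):
    im=camera(c);cv2.imwrite(f"pics/{c}0.png",im);k=get_calibration(c);print(c,k)
    for q in("organiser","row_start","row_end","lid1","lid7","pill_bottle","cup","swabs"):
        try:print(q,[(r["score"],[round(float(v)) for v in r["location"]]) for r in recognise(c,q)[:3]])
        except Exception as e:print(q,e)
print(get_calibration("wrist"))
E
```

```text
{'t': 0.0, 'joint_pos': array([ 1.24300221,  0.39917281,  0.04502065,  1.53789679, -0.018696  ,
        1.20691676, -0.05067936]), 'dq': array([-0.00050034,  0.00025045,  0.00042045,  0.00036297, -0.00051818,
        0.00097004, -0.00217082]), 'effort': array([ 9.15732744e-05, -4.75116420e+01,  1.36490609e+00, -2.54222202e+01,
        1.17188113e-02,  9.52736969e-03, -9.91788454e-06]), 'eef_pos': array([ 147.30159732, -632.42319183,  230.26814259]), 'tool_rot': array([ 9.93454968e-01,  1.14220196e-01, -1.78874257e-04, -9.69881372e-04]), 'force': array([-0.4239465 , -0.34608802, -0.07761605]), 'ft_torque': array([ 0.05705297, -0.05834564, -0.00386362]), 'finger_gap': 85.40485261839368}
scene {'fx': 392.8492014553381, 'fy': 392.8492014553381, 'cx': 257.75983873095987, 'cy': 201.28488908082548, 'rvec': array([ 0.69221123, -2.52525223,  1.29757212]), 'tvec': array([364.45736399, 201.78730876, 752.56494285])}
organiser [(0.65, [470, -58, 38])]
row_start [(0.68, [474, -59, 36])]
row_end [(0.71, [472, -56, 42])]
lid1 [(0.79, [470, 1, 39]), (0.68, [493, -185, 45]), (0.65, [480, -90, 44])]
li
[... 520 characters left out ...]
, -122, 43]), (0.47, [476, -90, 49]), (0.46, [471, 6, 34])]
lid7 [(0.59, [482, -122, 43]), (0.47, [476, -90, 49]), (0.46, [471, 6, 34])]
pill_bottle [(0.74, [392, -22, 28])]
cup [(0.82, [380, -148, 27])]
swabs [(0.6, [325, -258, 20])]
{'fx': 331.72378975048986, 'fy': 331.72378975048986, 'cx': 253.4503926345736, 'cy': 195.06704513335245, 'tool_from_camera': array([[ 1.17530194e-03, -9.54614691e-01, -2.97841250e-01,
         7.54211248e+01],
       [ 9.99999283e-01,  1.05419227e-03,  5.67260831e-04,
        -2.12196360e-01],
       [-2.27533579e-04, -2.97841703e-01,  9.54615246e-01,
        -1.43516597e+02],
       [ 0.00000000e+00,  0.00000000e+00,  0.00000000e+00,
         1.00000000e+00]])}
```

Run:
```python
import cv2
for c in("scene","side"):
    im=cv2.imread(f"pics/{c}0.png");cv2.imwrite(f"pics/{c}0b.png",cv2.resize(im,(800,600),interpolation=cv2.INTER_CUBIC))
```

```text
(no output)
```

View pics/scene0b.png

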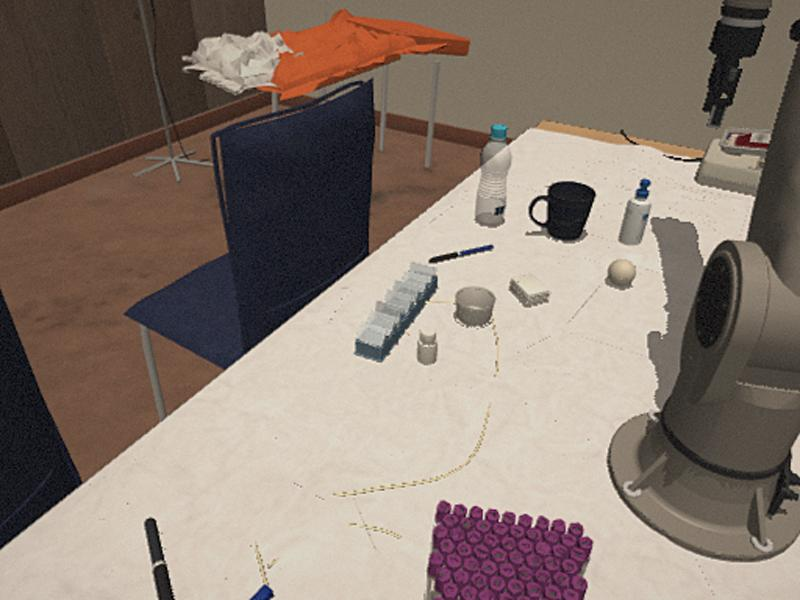

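View pics/side0b.png

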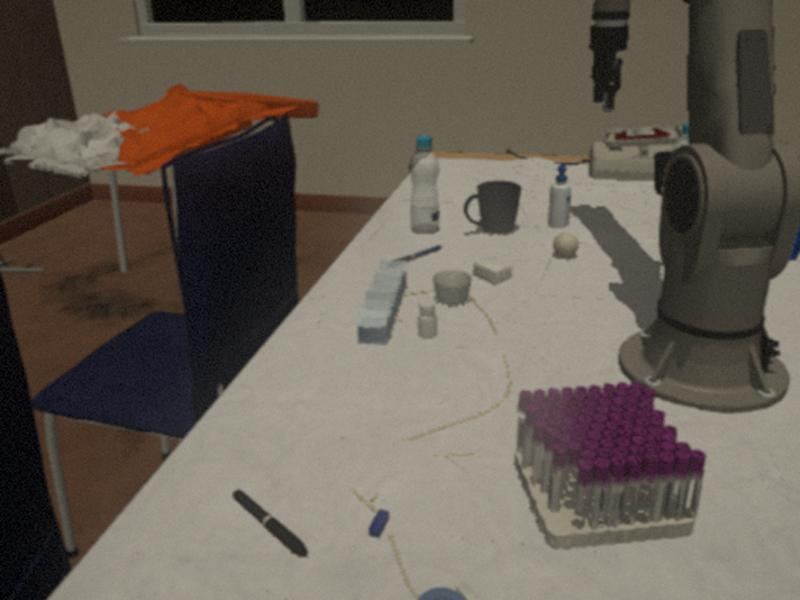

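The scene picture shows the organiser with open lids at (355–438, 262–360). The bottle stands at (428,345), the cup at (474,305) and the swabs at (529,289). A water bottle, mug and pump bottle stand farther back and could be near the path, so I'll locate those first.

```bash
cat > h.py <<'E'
from bench import *
import numpy as np, cv2
from scipy.spatial.transform import Rotation as R
def ray(name,u,v,z,st=None):
    k=get_calibration(name)
    d=np.array([(u-k["cx"])/k["fx"],(v-k["cy"])/k["fy"],1.])
    if name=="wrist":
        T=k["tool_from_camera"];Rt=R.from_quat(st["tool_rot"]).as_matrix()
        o=st["eef_pos"]+Rt@T[:3,3];d=Rt@T[:3,:3]@d
    else:
        Rw=cv2.Rodrigues(k["rvec"])[0];o=-Rw.T@k["tvec"];d=Rw.T@d
    return o+d*(z-o[2])/d[2]
def rel(p,yaw,st=None):
    "tool shift & rotvec to reach p (mm) pointing down with tool x at yaw"
    st=st or read_state()
    R0=R.from_quat(st["tool_rot"])
    c,s=np.cos(yaw),np.sin(yaw)
    Rt=R.from_matrix(np.array([[c,s,0],[s,-c,0],[0,0,-1]]).astype(float))
    return np.round(R0.inv().apply(np.array(p)-st["eef_pos"])/1000,4),np.round((R0.inv()*Rt).as_rotvec(),4)
E
python3 - <<'E'
from h import *
for n,u,v in(("bottle",490,222),("mug",567,236),("pump",632,242),("orgA",370,357),("org far",438,290),("ball",622,285)):
    print(n,ray("scene",u*.64,v*.64,0).round())
print(R.from_quat(read_state()["tool_rot"]).as_matrix().round(3))
for p in((147,-632,330),(515,-75,330),(515,-75,220)): print(p,rel(p,0.12))
E
```

```text
bottle [ 493. -491.    0.]
mug [ 334. -518.    0.]
pump [ 214. -564.    0.]
orgA [470.  14.   0.]
org far [ 467. -203.    0.]
ball [ 192. -392.    0.]
[[ 0.974  0.227  0.   ]
 [ 0.227 -0.974 -0.   ]
 [-0.     0.    -1.   ]]
(147, -632, 330) (array([-0.0002, -0.0012, -0.0986]), array([0.0002, 0.    , 0.1089]))
(515, -75, 330) (array([ 0.4846, -0.4601, -0.0987]), array([0.0002, 0.    , 0.1089]))
(515, -75, 220) (array([ 0.4846, -0.4602,  0.0113]), array([0.0002, 0.    , 0.1089]))
```

>>> {"fn": "carry_out", "kwargs": {"series": [{"xyz": [0,0,-0.04],"rotation": [0,0,0],"jaw": 0},{"xyz": [0.02,-0.019,-0.075],"rotation": [0,0,0.02],"jaw": 0},{"xyz": [0.046,-0.044,-0.095],"rotation": [0,0,0.03],"jaw": 0},{"xyz": [0.074,-0.07,-0.1],"rotation": [0,0,0.04],"jaw": 0},{"xyz": [0.103,-0.098,-0.1],"rotation": [0,0,0.05],"jaw": 0},{"xyz": [0.132,-0.126,-0.1],"rotation": [0,0,0.06],"jaw": 0},{"xyz": [0.161,-0.153,-0.1],"rotation": [0,0,0.07],"jaw": 0},{"xyz": [0.19,-0.18,-0.1],"rotation": [0,0,0.08],"jaw": 0},{"xyz": [0.219,-0.208,-0.1],"rotation": [0,0,0.09],"jaw": 0},{"xyz": [0.248,-0.236,-0.1],"rotation": [0,0,0.1],"jaw": 0}]}}

```text
t: 1.73
eef_pos: [336.1, -345.2, 331.6]
tool_rot: [0.998, 0.064, 0.0, 0.0]
force: [0.9, -0.6, -0.6]
finger_gap: 0.2
```

Run:
```python
from h import *
print(rel((515,-75,330),.12),rel((515,-75,220),.12),read_state()["joint_pos"])
```

```text
(array([ 0.2119, -0.2451,  0.0015]), array([ 0.0009, -0.0004,  0.0081])) (array([ 0.2119, -0.2452,  0.1115]), array([ 0.0009, -0.0004,  0.0081])) [ 0.86584407  0.03300079 -0.16055385  1.76963431  0.00574456  1.33841265
 -0.73862231]
```

>>> {"fn": "carry_out", "kwargs": {"series": [{"xyz": [0.026,-0.03,0],"rotation": [0,0,0.008],"jaw": 0},{"xyz": [0.052,-0.06,0],"rotation": [0,0,0.008],"jaw": 0},{"xyz": [0.078,-0.09,0],"rotation": [0,0,0.008],"jaw": 0},{"xyz": [0.104,-0.12,0],"rotation": [0,0,0.008],"jaw": 0},{"xyz": [0.13,-0.15,0.01],"rotation": [0,0,0.008],"jaw": 0},{"xyz": [0.155,-0.18,0.03],"rotation": [0,0,0.008],"jaw": 0},{"xyz": [0.178,-0.206,0.05],"rotation": [0,0,0.008],"jaw": 0},{"xyz": [0.198,-0.23,0.075],"rotation": [0,0,0.008],"jaw": 0},{"xyz": [0.21,-0.245,0.105],"rotation": [0,0,0.008],"jaw": 0},{"xyz": [0.212,-0.245,0.11],"rotation": [0,0,0.008],"jaw": 0}]}}

```text
t: 2.57
eef_pos: [513.8, -69.6, 217.2]
tool_rot: [0.998, 0.064, -0.003, -0.002]
force: [-1.2, -0.2, 0.0]
finger_gap: 0.5
```

Run:
```python
from h import *
import pickle
s=read_state();im=camera("wrist");pickle.dump((s,im),open("w1.pkl","wb"))
cv2.imwrite("pics/w1.png",cv2.resize(im,(800,600),interpolation=cv2.INTER_CUBIC))
print(s["eef_pos"],s["tool_rot"],s["dq"].round(3))
for q in("organiser","lid1","pill_bottle","cup","swabs"):
    print(q,[(r["score"],[round(float(v)) for v in r["location"]]) for r in recognise("wrist",q)[:8]])
```

```text
[513.78949215 -69.63007668 217.200056  ] [ 0.99794381  0.06400684 -0.00284742 -0.00178196] [ 0.012  0.055  0.069 -0.009  0.075 -0.031  0.005]
organiser [(0.95, [485, -98, 25])]
lid1 [(0.95, [489, -118, 45]), (0.86, [474, -30, 44]), (0.73, [482, -88, 43]), (0.68, [488, -184, 47]), (0.67, [481, -53, 48]), (0.64, [491, -153, 39]), (0.62, [472, 2, 41])]
pill_bottle []
cup [(0.55, [388, -159, 12])]
swabs [(0.65, [350, -272, 23])]
```

View pics/w1.png

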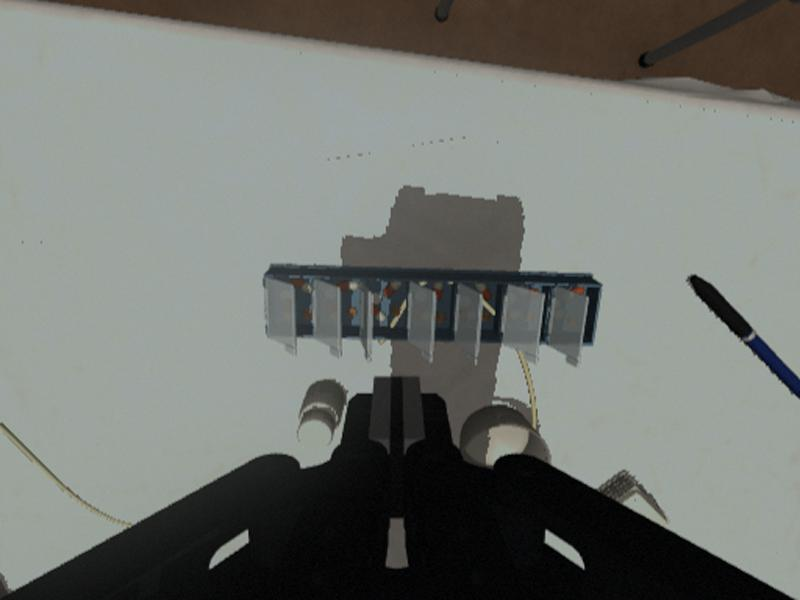

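The wrist picture shows the whole organiser, from (265,265) to (600,345), with seven open lids. The bottle is at (320,412), the cup at (505,435) and the swabs at (635,495). I'll zoom in for the corners.

Run:
```python
from h import *
import pickle
s,im=pickle.load(open("w1.pkl","rb"))
c=im[155:245,155:400];cv2.imwrite("pics/w1c.png",cv2.resize(c,None,fx=3.2,fy=3.2,interpolation=cv2.INTER_CUBIC))
```

```text
(no output)
```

View pics/w1c.png

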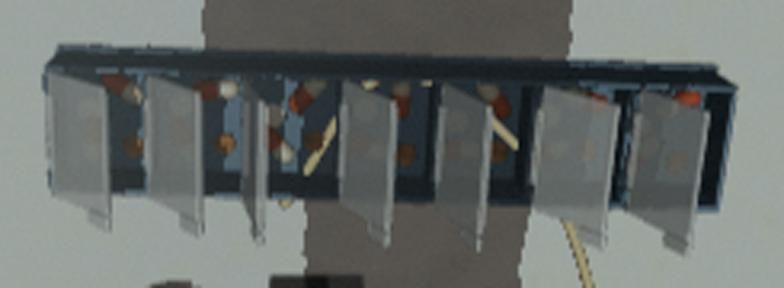

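Run:
```python
from h import *
import pickle
from scipy.optimize import least_squares
s,im=pickle.load(open("w1.pkl","rb"))
px=[(48,68),(737,87),(718,210),(50,193),(58,45),(715,67)]
M=np.array([(22,113,26),(22,-113,26),(-22,-113,26),(-22,113,26),(22,113,0),(22,-113,0)])
W=np.array([ray("wrist",155+u/3.2,155+v/3.2,m[2],s) for (u,v),m in zip(px,M)])
print(W.round(1))
def f(q):
    c,sn=np.cos(q[2]),np.sin(q[2])
    return np.r_[(M[:,0]*c-M[:,1]*sn+q[0]-W[:,0]),(M[:,0]*sn+M[:,1]*c+q[1]-W[:,1])]
r=least_squares(f,[480,-90,.1]);print(r.x,r.fun.round(1))
# lid centre check
L=np.array([[489,-118],[474,-30],[482,-88],[488,-184],[481,-53],[491,-153],[472,2]]);p=np.polyfit(L[:,1],L[:,0],1);print("lids yaw",-np.arctan(p[0]),L.mean(0))
c,sn=np.cos(r.x[2]),np.sin(r.x[2])
for y in(110.75,-110.75):print((-y*sn+r.x[0],y*c+r.x[1]))
```

```text
[[ 492.9   15.9   26. ]
 [ 515.7 -207.3   26. ]
 [ 472.8 -211.7   26. ]
 [ 449.5   12.9   26. ]
 [ 494.1   18.8    0. ]
 [ 516.  -209.4    0. ]]
[ 4.82871311e+02 -9.75315657e+01  9.99589761e-02] [ 0.6  0.3 -0.5  0.2 -0.6 -0.   1.2 -0.4 -0.5 -0.2 -1.7  1.6]
lids yaw 0.10203097726750826 [482.42857143 -89.14285714]
(np.float64(471.8192808067363), np.float64(12.66559911776524))
(np.float64(493.9233411704995), np.float64(-207.72873047225647))
```

The organiser's centre is at (483, −97.5) and its yaw is 0.10, with a fit residual under 2 mm; the networks' lid positions agree. Next I'll go beyond the +y end.

```bash
cat >> h.py <<'E'
C=np.array([482.9,-97.5]);YAW=0.10
def org(y,z,x=0):
    c,s=np.cos(YAW),np.sin(YAW);return np.array([C[0]+x*c-y*s,C[1]+x*s+y*c,z])
def local(p):
    c,s=np.cos(YAW),np.sin(YAW);d=p[:2]-C;return np.array([d[0]*c+d[1]*s,-d[0]*s+d[1]*c,p[2]])
E
python3 - <<'E'
from h import *
s=read_state();print(s["t"],s["eef_pos"])
for y,z in((155,110),(155,60),(155,34)):print(y,z,rel(org(y,z),YAW,s))
E
```

```text
2.8667 [515.71665062 -77.00124708 223.16011155]
155 110 (array([-0.0327, -0.1387,  0.1127]), array([ 0.0026, -0.003 ,  0.0172]))
155 60 (array([-0.0328, -0.1389,  0.1627]), array([ 0.0026, -0.003 ,  0.0172]))
155 34 (array([-0.0329, -0.1389,  0.1887]), array([ 0.0026, -0.003 ,  0.0172]))
```

Run:
```python
from h import *
import pickle
s=read_state();im=camera("wrist");print(s["eef_pos"],s["dq"].round(3),read_state()["eef_pos"])
pickle.dump((s,im),open("w2.pkl","wb"))
c=im[155:245,155:400];cv2.imwrite("pics/w2c.png",cv2.resize(c,None,fx=3.2,fy=3.2,interpolation=cv2.INTER_CUBIC))
```

```text
[515.71665062 -77.00124708 223.16011155] [ 0.001 -0.003 -0.005  0.004 -0.002 -0.003 -0.001] [515.68659759 -76.82245331 223.13701657]
```

View pics/w2c.png

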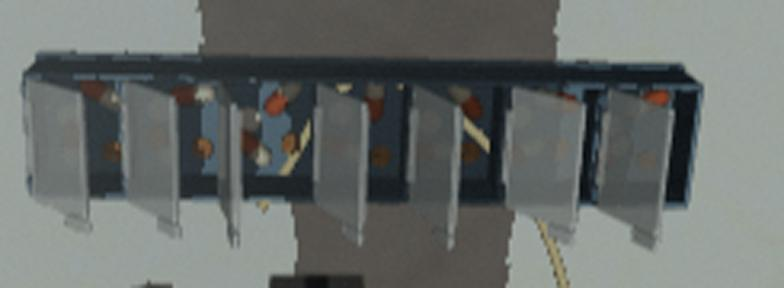

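This settled view gives the rim corners at (27,76), (703,86), (687,208) and (28,197) in the crop. I'll refit from those.

Run:
```python
from h import *
import pickle
from scipy.optimize import least_squares
s,im=pickle.load(open("w2.pkl","rb"))
px=[(27,76),(703,86),(687,208),(28,197),(38,53),(685,67)]
M=np.array([(22,113,26),(22,-113,26),(-22,-113,26),(-22,113,26),(22,113,0),(22,-113,0)])
W=np.array([ray("wrist",155+u/3.2,155+v/3.2,m[2],s) for (u,v),m in zip(px,M)])
def f(q):
    c,sn=np.cos(q[2]),np.sin(q[2])
    return np.r_[(M[:,0]*c-M[:,1]*sn+q[0]-W[:,0]),(M[:,0]*sn+M[:,1]*c+q[1]-W[:,1])]
r=least_squares(f,[480,-90,.1]);print(r.x,r.fun.round(1))
```

```text
[ 4.82626651e+02 -9.76408108e+01  9.82357154e-02] [ 0.9  0.2 -0.4 -0.  -0.5 -0.2  1.3 -0.5 -0.5 -1.  -1.5  2.2]
```

>>> {"fn": "carry_out", "kwargs": {"series": [{"xyz": [-0.008,-0.03,0.01],"rotation": [0,0,0.01],"jaw": 0},{"xyz": [-0.016,-0.065,0.03],"rotation": [0.002,-0.003,0.016],"jaw": 0},{"xyz": [-0.024,-0.1,0.05],"rotation": [0.002,-0.003,0.016],"jaw": 0},{"xyz": [-0.03,-0.128,0.075],"rotation": [0.002,-0.003,0.016],"jaw": 0},{"xyz": [-0.033,-0.139,0.105],"rotation": [0.002,-0.003,0.016],"jaw": 0},{"xyz": [-0.033,-0.139,0.135],"rotation": [0.002,-0.003,0.016],"jaw": 0},{"xyz": [-0.033,-0.139,0.155],"rotation": [0.002,-0.003,0.016],"jaw": 0},{"xyz": [-0.033,-0.139,0.165],"rotation": [0.002,-0.003,0.016],"jaw": 0},{"xyz": [-0.033,-0.139,0.165],"rotation": [0.002,-0.003,0.016],"jaw": 0},{"xyz": [-0.033,-0.139,0.165],"rotation": [0.002,-0.003,0.016],"jaw": 0}]}}

```text
t: 3.75
eef_pos: [468.1, 56.5, 58.5]
tool_rot: [0.999, 0.05, 0.001, 0.0]
force: [-0.3, 0.9, -0.1]
finger_gap: 0.2
```

```bash
cat > nx.py <<'E'
from h import *
import sys
s=read_state();print(round(s["t"],2),"local",local(s["eef_pos"]).round(1),"F",s["force"].round(1))
a=[float(v) for v in sys.argv[1:]]
for y,z in zip(a[::2],a[1::2]):print(y,z,*rel(org(y,z),YAW,s))
E
python3 nx.py 155 32.5
```

```text
3.75 local [  0.7 154.7  58.5] F [-0.3  0.9 -0.1]
155.0 32.5 [-0.0007 -0.0003  0.026 ] [ 0.0006 -0.0013 -0.    ]
```

>>> {"fn": "carry_out", "kwargs": {"series": [{"xyz": [0,0,0.01],"rotation": [0.0005,-0.001,0],"jaw": 0},{"xyz": [0,0,0.02],"rotation": [0.0005,-0.001,0],"jaw": 0},{"xyz": [0,0,0.026],"rotation": [0.0005,-0.001,0],"jaw": 0},{"xyz": [0,0,0.026],"rotation": [0.0005,-0.001,0],"jaw": 0},{"xyz": [0,0,0.026],"rotation": [0.0005,-0.001,0],"jaw": 0},{"xyz": [0,0,0.026],"rotation": [0.0005,-0.001,0],"jaw": 0}]}}

```text
t: 4.25
eef_pos: [468.3, 56.6, 32.6]
tool_rot: [0.999, 0.05, 0.0, 0.0]
force: [0.5, -0.0, -0.1]
finger_gap: 0.2
```

```bash
python3 nx.py 155 32.5 105 32.5; python3 -c "
from h import *
im=camera('side');print(read_state()['eef_pos']);cv2.imwrite('pics/s1.png',cv2.resize(im[140:240,200:330],None,fx=6,fy=6,interpolation=cv2.INTER_CUBIC))"
```

```text
4.25 local [  0.9 154.8  32.6] F [ 0.5 -0.  -0.1]
155.0 32.5 [-0.0009 -0.0002  0.0001] [ 0.     -0.0006  0.    ]
105.0 32.5 [-0.0009  0.0498  0.0001] [ 0.     -0.0006  0.    ]
[468.42725463  56.62549437  32.74457952]
```

View pics/s1.png

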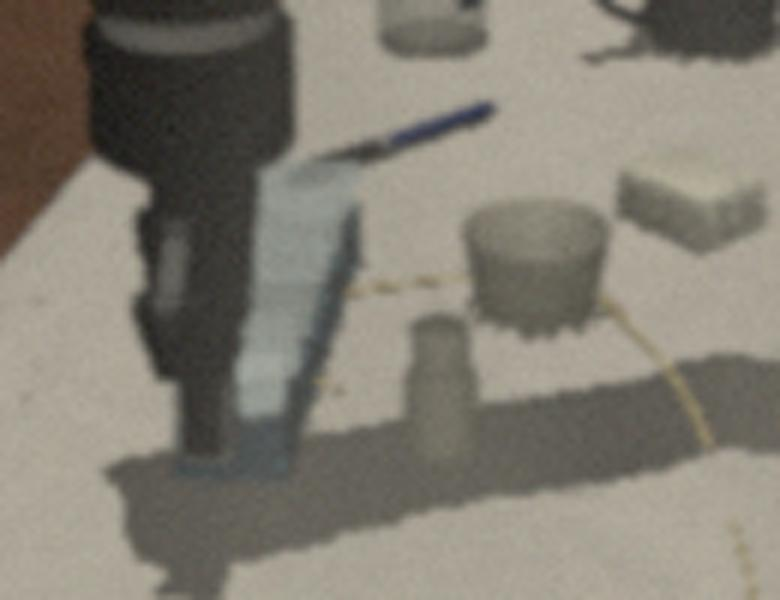

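The side picture shows the fingertips in front of the organiser's +y end, standing clear of lid 1. I'll start the sweep at z ≈ 32.

>>> {"fn": "carry_out", "kwargs": {"series": [{"xyz": [-0.001,0.005,0.0005],"rotation": [0,0,0],"jaw": 0},{"xyz": [-0.001,0.01,0.0005],"rotation": [0,0,0],"jaw": 0},{"xyz": [-0.001,0.015,0.0005],"rotation": [0,0,0],"jaw": 0},{"xyz": [-0.001,0.02,0.0005],"rotation": [0,0,0],"jaw": 0},{"xyz": [-0.001,0.025,0.0005],"rotation": [0,0,0],"jaw": 0},{"xyz": [-0.001,0.029,0.0005],"rotation": [0,0,0],"jaw": 0},{"xyz": [-0.001,0.033,0.0005],"rotation": [0,0,0],"jaw": 0},{"xyz": [-0.001,0.037,0.0005],"rotation": [0,0,0],"jaw": 0},{"xyz": [-0.001,0.041,0.0005],"rotation": [0,0,0],"jaw": 0},{"xyz": [-0.001,0.045,0.0005],"rotation": [0,0,0],"jaw": 0}]}}

```text
t: 5.13
eef_pos: [472.0, 11.6, 32.3]
tool_rot: [0.999, 0.05, 0.0, -0.0]
force: [-0.2, -0.1, -0.1]
finger_gap: 0.1
```

```bash
python3 nx.py 105 32
```

```text
5.13 local [  0.  109.6  32.3] F [-0.2 -0.1 -0.1]
105.0 32.0 [-0.      0.0046  0.0003] [-0.0002 -0.001   0.0002]
```

>>> {"fn": "carry_out", "kwargs": {"series": [{"xyz": [0,0.004,0.0003],"rotation": [0,0,0],"jaw": 0},{"xyz": [0,0.008,0.0003],"rotation": [0,0,0],"jaw": 0},{"xyz": [0,0.012,0.0003],"rotation": [0,0,0],"jaw": 0},{"xyz": [0,0.016,0.0003],"rotation": [0,0,0],"jaw": 0},{"xyz": [0,0.02,0.0003],"rotation": [0,0,0],"jaw": 0},{"xyz": [0,0.022,0.0003],"rotation": [0,0,0],"jaw": 0}]}}

```text
t: 5.63
eef_pos: [474.2, -11.1, 31.9]
tool_rot: [0.999, 0.05, 0.0, 0.0]
force: [0.2, 0.5, 0.0]
finger_gap: -0.5
```

```bash
python3 nx.py 60 31; python3 -c "
from h import *
import pickle
s=read_state();im=camera('wrist');pickle.dump((s,im),open('w3.pkl','wb'));cv2.imwrite('pics/w3.png',cv2.resize(im,(800,600),interpolation=cv2.INTER_CUBIC))
im=camera('scene');cv2.imwrite('pics/sc3.png',cv2.resize(im[150:250,200:330],None,fx=6,fy=6,interpolation=cv2.INTER_CUBIC))"
```

```text
5.63 local [-0.  86.9 31.9] F [0.2 0.5 0. ]
60.0 31.0 [0.     0.0269 0.0009] [ 0.0001 -0.0009 -0.0004]
```

View pics/w3.png

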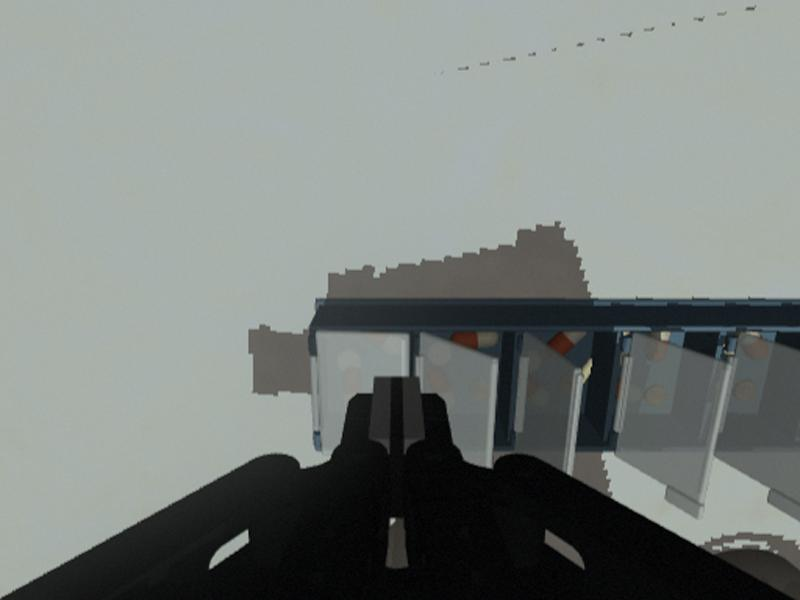

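View pics/sc3.png

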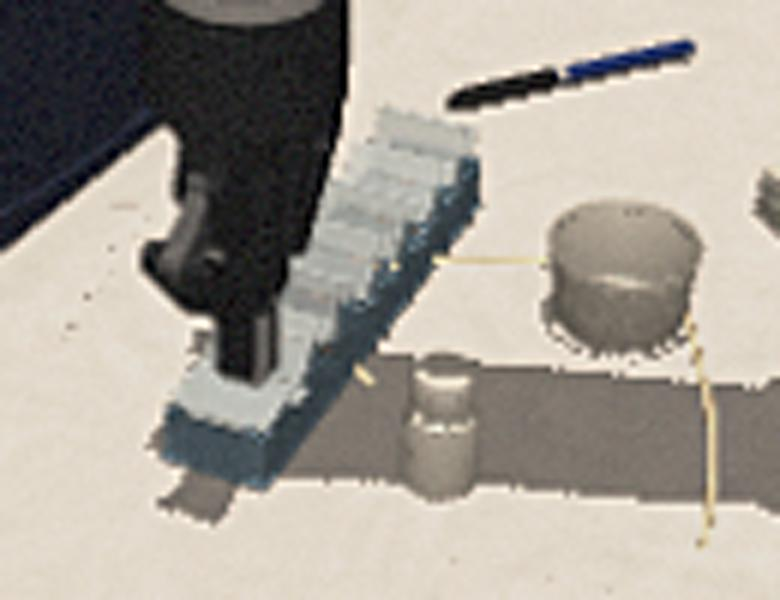

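Lid 1 lies nearly flat, from (315,335) to (408,380) in the wrist view, and lids 2–7 still stand. The force reading is about zero. I'll carry on slightly lower, at z ≈ 31.

>>> {"fn": "carry_out", "kwargs": {"series": [{"xyz": [0,0.004,0.0004],"rotation": [0,0,0],"jaw": 0},{"xyz": [0,0.008,0.0008],"rotation": [0,0,0],"jaw": 0},{"xyz": [0,0.012,0.0008],"rotation": [0,0,0],"jaw": 0},{"xyz": [0,0.016,0.0008],"rotation": [0,0,0],"jaw": 0},{"xyz": [0,0.02,0.0008],"rotation": [0,0,0],"jaw": 0},{"xyz": [0,0.024,0.0008],"rotation": [0,0,0],"jaw": 0},{"xyz": [0,0.028,0.0008],"rotation": [0,0,0],"jaw": 0},{"xyz": [0,0.032,0.0008],"rotation": [0,0,0],"jaw": 0},{"xyz": [0,0.036,0.0008],"rotation": [0,0,0],"jaw": 0},{"xyz": [0,0.04,0.0008],"rotation": [0,0,0],"jaw": 0}]}}

```text
t: 6.57
eef_pos: [478.3, -50.9, 31.2]
tool_rot: [0.999, 0.05, 0.001, -0.0]
force: [-0.7, 0.4, 0.6]
finger_gap: -0.0
```

```bash
python3 nx.py 10 31
```

```text
6.57 local [ 0.1 46.8 31.2] F [-0.7  0.4  0.6]
10.0 31.0 [-0.      0.0368  0.0002] [-0.0001 -0.001  -0.0004]
```

>>> {"fn": "carry_out", "kwargs": {"series": [{"xyz": [0,0.004,0.0002],"rotation": [0,0,0],"jaw": 0},{"xyz": [0,0.008,0.0002],"rotation": [0,0,0],"jaw": 0},{"xyz": [0,0.012,0.0002],"rotation": [0,0,0],"jaw": 0},{"xyz": [0,0.016,0.0002],"rotation": [0,0,0],"jaw": 0},{"xyz": [0,0.02,0.0002],"rotation": [0,0,0],"jaw": 0},{"xyz": [0,0.024,0.0002],"rotation": [0,0,0],"jaw": 0},{"xyz": [0,0.028,0.0002],"rotation": [0,0,0],"jaw": 0},{"xyz": [0,0.032,0.0002],"rotation": [0,0,0],"jaw": 0},{"xyz": [0,0.036,0.0002],"rotation": [0,0,0],"jaw": 0},{"xyz": [0,0.04,0.0002],"rotation": [0,0,0],"jaw": 0}]}}

```text
t: 7.4
eef_pos: [482.3, -91.3, 31.0]
tool_rot: [0.999, 0.05, 0.0, 0.0]
force: [0.4, -0.1, 0.3]
finger_gap: -0.1
```

```bash
python3 nx.py -33 31; python3 -c "
from h import *
import pickle
s=read_state();im=camera('wrist');pickle.dump((s,im),open('w4.pkl','wb'));cv2.imwrite('pics/w4.png',cv2.resize(im,(800,600),interpolation=cv2.INTER_CUBIC))"
```

```text
7.4 local [-0.   6.3 31. ] F [ 0.4 -0.1  0.3]
-33.0 31.0 [ 0.      0.0393 -0.    ] [ 0.     -0.001  -0.0004]
```

View pics/w4.png

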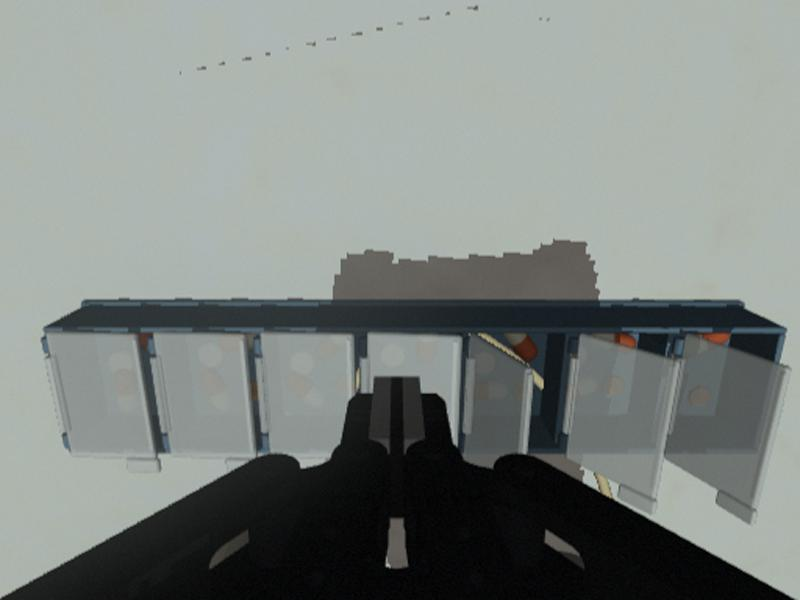

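Lids 1–4 are down (columns 45–465), lids 5–7 still stand, and the tray is level in the view and hasn't moved. Continuing.

>>> {"fn": "carry_out", "kwargs": {"series": [{"xyz": [0,0.004,0.0],"rotation": [0,0,0],"jaw": 0},{"xyz": [0,0.008,0.0],"rotation": [0,0,0],"jaw": 0},{"xyz": [0,0.012,0.0],"rotation": [0,0,0],"jaw": 0},{"xyz": [0,0.016,0.0],"rotation": [0,0,0],"jaw": 0},{"xyz": [0,0.02,0.0],"rotation": [0,0,0],"jaw": 0},{"xyz": [0,0.024,0.0],"rotation": [0,0,0],"jaw": 0},{"xyz": [0,0.028,0.0],"rotation": [0,0,0],"jaw": 0},{"xyz": [0,0.032,0.0],"rotation": [0,0,0],"jaw": 0},{"xyz": [0,0.036,0.0],"rotation": [0,0,0],"jaw": 0},{"xyz": [0,0.04,0.0],"rotation": [0,0,0],"jaw": 0}]}}

```text
t: 8.28
eef_pos: [486.2, -132.6, 31.0]
tool_rot: [0.999, 0.049, 0.0, 0.0]
force: [0.2, -0.1, -0.0]
finger_gap: 0.2
```

```bash
python3 nx.py -74 31
```

```text
8.28 local [ -0.2 -35.3  31. ] F [ 0.2 -0.1 -0. ]
-74.0 31.0 [ 0.0002  0.0387 -0.    ] [ 0.0008 -0.0009 -0.0017]
```

>>> {"fn": "carry_out", "kwargs": {"series": [{"xyz": [0,0.004,0.0],"rotation": [0,0,0],"jaw": 0},{"xyz": [0,0.008,0.0],"rotation": [0,0,0],"jaw": 0},{"xyz": [0,0.012,0.0],"rotation": [0,0,0],"jaw": 0},{"xyz": [0,0.016,0.0],"rotation": [0,0,0],"jaw": 0},{"xyz": [0,0.02,0.0],"rotation": [0,0,0],"jaw": 0},{"xyz": [0,0.024,0.0],"rotation": [0,0,0],"jaw": 0},{"xyz": [0,0.028,0.0],"rotation": [0,0,0],"jaw": 0},{"xyz": [0,0.032,0.0],"rotation": [0,0,0],"jaw": 0},{"xyz": [0,0.036,0.0],"rotation": [0,0,0],"jaw": 0},{"xyz": [0,0.04,0.0],"rotation": [0,0,0],"jaw": 0}]}}

```text
t: 9.12
eef_pos: [490.2, -172.6, 31.0]
tool_rot: [0.999, 0.049, 0.0, 0.0]
force: [0.0, 1.6, -0.2]
finger_gap: -0.1
```

```bash
python3 nx.py -114 31
```

```text
9.12 local [ -0.2 -75.4  31. ] F [ 0.   1.6 -0.2]
-114.0 31.0 [ 0.0003  0.0386 -0.    ] [ 0.0004 -0.0009 -0.0019]
```

>>> {"fn": "carry_out", "kwargs": {"series": [{"xyz": [0,0.004,0.0],"rotation": [0,0,0],"jaw": 0},{"xyz": [0,0.008,0.0],"rotation": [0,0,0],"jaw": 0},{"xyz": [0,0.012,0.0],"rotation": [0,0,0],"jaw": 0},{"xyz": [0,0.016,0.0],"rotation": [0,0,0],"jaw": 0},{"xyz": [0,0.021,0.0],"rotation": [0,0,0],"jaw": 0},{"xyz": [0,0.026,0.0],"rotation": [0,0,0],"jaw": 0},{"xyz": [0,0.032,0.0],"rotation": [0,0,0],"jaw": 0},{"xyz": [0,0.038,0.0],"rotation": [0,0,0],"jaw": 0},{"xyz": [0,0.044,0.0],"rotation": [0,0,0],"jaw": 0},{"xyz": [0,0.05,0.0],"rotation": [0,0,0],"jaw": 0}]}}

```text
t: 9.95
eef_pos: [495.1, -223.1, 31.0]
tool_rot: [0.999, 0.049, 0.0, 0.0]
force: [-0.6, 0.0, -0.4]
finger_gap: 0.2
```

```bash
python3 nx.py 155 110 -125 80 0 120; python3 -c "
from h import *
import pickle
s=read_state();im=camera('wrist');pickle.dump((s,im),open('w5.pkl','wb'));cv2.imwrite('pics/w5.png',cv2.resize(im,(800,600),interpolation=cv2.INTER_CUBIC))"
```

```text
9.95 local [  -0.4 -126.2   31. ] F [-0.6  0.  -0.4]
155.0 110.0 [-1.000e-04 -2.812e-01 -7.920e-02] [ 0.0005 -0.0008 -0.0021]
-125.0 80.0 [ 0.0005 -0.0012 -0.049 ] [ 0.0005 -0.0008 -0.0021]
0.0 120.0 [ 0.0002 -0.1262 -0.0891] [ 0.0005 -0.0008 -0.0021]
```

View pics/w5.png

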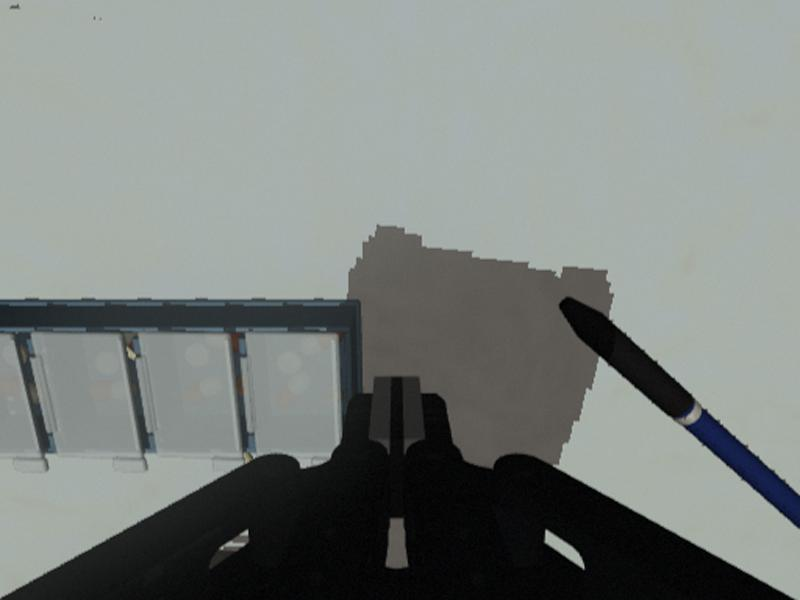

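All seven lids are down, with lid 7's edge at (340,335–455). Passing at 31–32 mm could leave up to about 0.1 rad, so I'll go back above and make a second light pass at about 30 mm.

>>> {"fn": "carry_out", "kwargs": {"series": [{"xyz": [0,0,-0.03],"rotation": [0,0,0],"jaw": 0},{"xyz": [0,-0.01,-0.06],"rotation": [0,0,0],"jaw": 0},{"xyz": [0,-0.035,-0.08],"rotation": [0,0,0],"jaw": 0},{"xyz": [0,-0.07,-0.08],"rotation": [0,0,0],"jaw": 0},{"xyz": [0,-0.11,-0.08],"rotation": [0,0,0],"jaw": 0},{"xyz": [0,-0.15,-0.08],"rotation": [0,0,0],"jaw": 0},{"xyz": [0,-0.19,-0.08],"rotation": [0,0,0],"jaw": 0},{"xyz": [0,-0.225,-0.08],"rotation": [0,0,0],"jaw": 0},{"xyz": [0,-0.25,-0.08],"rotation": [0,0,0],"jaw": 0},{"xyz": [0,-0.26,-0.08],"rotation": [0,0,0],"jaw": 0}]}}

```text
t: 10.83
eef_pos: [469.6, 38.7, 111.0]
tool_rot: [0.999, 0.051, 0.001, -0.0]
force: [-0.2, -0.3, -0.1]
finger_gap: 0.1
```

```bash
python3 nx.py 132 35 132 30; python3 -c "
from h import *
im=camera('scene');cv2.imwrite('pics/sc6.png',cv2.resize(im[150:250,200:330],None,fx=6,fy=6,interpolation=cv2.INTER_CUBIC))"
```

```text
10.83 local [  0.3 136.9 111. ] F [-0.2 -0.3 -0.1]
132.0 35.0 [-0.0005  0.0049  0.076 ] [ 0.     -0.002   0.0026]
132.0 30.0 [-0.0005  0.0049  0.081 ] [ 0.     -0.002   0.0026]
```

View pics/sc6.png

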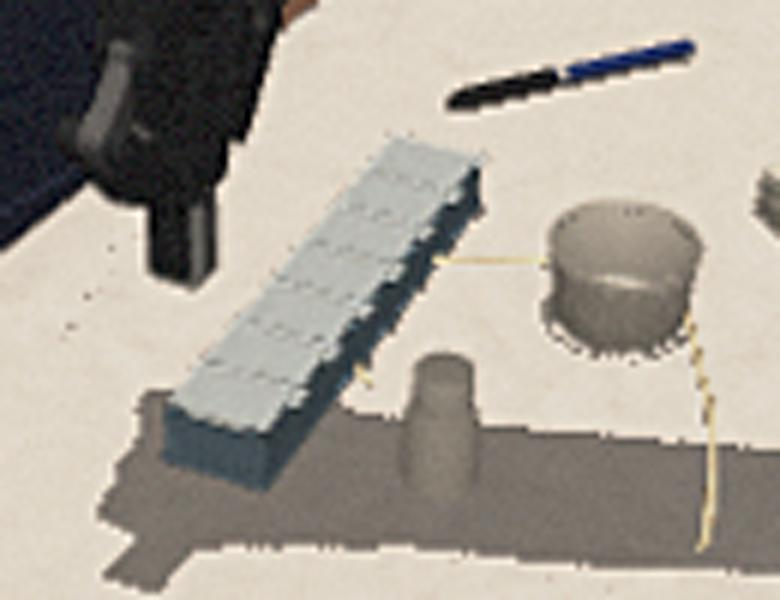

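In the scene view all seven lids lie down with small steps at their edges, and the tray, bottle and cup haven't moved. Now I'll lower for the second pass.

>>> {"fn": "carry_out", "kwargs": {"series": [{"xyz": [0,0,0.03],"rotation": [0,-0.002,0.002],"jaw": 0},{"xyz": [0,0,0.06],"rotation": [0,-0.002,0.002],"jaw": 0},{"xyz": [0,0,0.075],"rotation": [0,-0.002,0.002],"jaw": 0},{"xyz": [0,0,0.081],"rotation": [0,-0.002,0.002],"jaw": 0},{"xyz": [0,0,0.081],"rotation": [0,-0.002,0.002],"jaw": 0},{"xyz": [0,0.004,0.081],"rotation": [0,-0.002,0.002],"jaw": 0},{"xyz": [0,0.01,0.081],"rotation": [0,-0.002,0.002],"jaw": 0}]}}

```text
t: 11.47
eef_pos: [472.2, 28.5, 31.1]
tool_rot: [0.999, 0.051, 0.001, -0.0]
force: [-0.2, -1.0, -0.7]
finger_gap: 0.2
```

```bash
python3 nx.py 87 30
```

```text
11.47 local [  1.9 126.5  31.1] F [-0.2 -1.  -0.7]
87.0 30.0 [-0.0019  0.0395  0.0011] [-0.     -0.0023  0.0012]
```

>>> {"fn": "carry_out", "kwargs": {"series": [{"xyz": [0,0.0,0.001],"rotation": [0,-0.002,0],"jaw": 0},{"xyz": [0,0.004,0.001],"rotation": [0,-0.002,0],"jaw": 0},{"xyz": [-0.001,0.008,0.001],"rotation": [0,-0.002,0],"jaw": 0},{"xyz": [-0.001,0.012,0.001],"rotation": [0,-0.002,0],"jaw": 0},{"xyz": [-0.002,0.016,0.001],"rotation": [0,-0.002,0],"jaw": 0},{"xyz": [-0.002,0.02,0.001],"rotation": [0,-0.002,0],"jaw": 0}]}}

```text
t: 11.97
eef_pos: [472.0, 7.9, 30.1]
tool_rot: [0.999, 0.051, 0.0, 0.0]
force: [0.3, 0.1, -0.5]
finger_gap: -0.4
```

```bash
python3 nx.py 87 30
```

```text
11.97 local [ -0.4 105.9  30.1] F [ 0.3  0.1 -0.5]
87.0 30.0 [0.0003 0.0189 0.0001] [ 0.0002 -0.0002  0.0011]
```

>>> {"fn": "carry_out", "kwargs": {"series": [{"xyz": [0,0.005,0.0002],"rotation": [0,0,0],"jaw": 0},{"xyz": [0,0.01,0.0002],"rotation": [0,0,0],"jaw": 0},{"xyz": [0,0.015,0.0002],"rotation": [0,0,0],"jaw": 0},{"xyz": [0,0.02,0.0002],"rotation": [0,0,0],"jaw": 0},{"xyz": [0,0.025,0.0002],"rotation": [0,0,0],"jaw": 0},{"xyz": [0,0.03,0.0002],"rotation": [0,0,0],"jaw": 0},{"xyz": [0,0.035,0.0002],"rotation": [0,0,0],"jaw": 0},{"xyz": [0,0.04,0.0002],"rotation": [0,0,0],"jaw": 0},{"xyz": [0,0.045,0.0002],"rotation": [0,0,0],"jaw": 0},{"xyz": [0,0.05,0.0002],"rotation": [0,0,0],"jaw": 0}]}}

```text
t: 12.8
eef_pos: [477.1, -42.4, 29.9]
tool_rot: [0.999, 0.051, 0.0, 0.0]
force: [-0.7, -0.3, 0.2]
finger_gap: -0.0
```

```bash
python3 nx.py 5 29.8; python3 -c "
from h import *
im=camera('wrist');cv2.imwrite('pics/w7.png',cv2.resize(im,(800,600),interpolation=cv2.INTER_CUBIC))"
```

```text
12.8 local [-0.3 55.4 29.9] F [-0.7 -0.3  0.2]
5.0 29.8 [0.0003 0.0504 0.0001] [ 0.0002 -0.0002  0.0011]
```

View pics/w7.png

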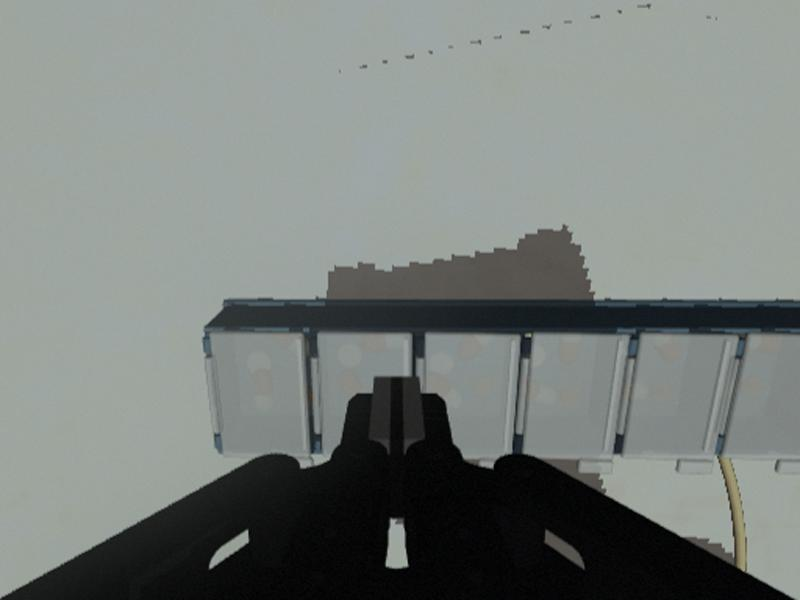

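The lids on the left lie flat, from (208,335) to (410,455), and nothing has moved. Continuing at about 29.7 mm.

>>> {"fn": "carry_out", "kwargs": {"series": [{"xyz": [0,0.005,0.0002],"rotation": [0,0,0],"jaw": 0},{"xyz": [0,0.01,0.0002],"rotation": [0,0,0],"jaw": 0},{"xyz": [0,0.015,0.0002],"rotation": [0,0,0],"jaw": 0},{"xyz": [0,0.02,0.0002],"rotation": [0,0,0],"jaw": 0},{"xyz": [0,0.025,0.0002],"rotation": [0,0,0],"jaw": 0},{"xyz": [0,0.03,0.0002],"rotation": [0,0,0],"jaw": 0},{"xyz": [0,0.035,0.0002],"rotation": [0,0,0],"jaw": 0},{"xyz": [0,0.04,0.0002],"rotation": [0,0,0],"jaw": 0},{"xyz": [0,0.045,0.0002],"rotation": [0,0,0],"jaw": 0},{"xyz": [0,0.05,0.0002],"rotation": [0,0,0],"jaw": 0}]}}

```text
t: 13.68
eef_pos: [482.1, -93.8, 29.7]
tool_rot: [0.999, 0.05, 0.0, 0.0]
force: [-0.3, -0.1, -0.9]
finger_gap: 0.3
```

```bash
python3 nx.py -45 29.7
```

```text
13.68 local [-0.4  3.7 29.7] F [-0.3 -0.1 -0.9]
-45.0 29.7 [0.0004 0.0487 0.0001] [ 0.0009 -0.     -0.0004]
```

>>> {"fn": "carry_out", "kwargs": {"series": [{"xyz": [0,0.005,0],"rotation": [0,0,0],"jaw": 0},{"xyz": [0,0.01,0],"rotation": [0,0,0],"jaw": 0},{"xyz": [0,0.015,0],"rotation": [0,0,0],"jaw": 0},{"xyz": [0,0.02,0],"rotation": [0,0,0],"jaw": 0},{"xyz": [0,0.025,0],"rotation": [0,0,0],"jaw": 0},{"xyz": [0,0.03,0],"rotation": [0,0,0],"jaw": 0},{"xyz": [0,0.035,0],"rotation": [0,0,0],"jaw": 0},{"xyz": [0,0.04,0],"rotation": [0,0,0],"jaw": 0},{"xyz": [0,0.045,0],"rotation": [0,0,0],"jaw": 0},{"xyz": [0,0.05,0],"rotation": [0,0,0],"jaw": 0}]}}

```text
t: 14.52
eef_pos: [487.1, -144.1, 29.8]
tool_rot: [0.999, 0.05, 0.0, 0.0]
force: [0.5, 0.2, 0.0]
finger_gap: 0.3
```

```bash
python3 nx.py -95 29.7
```

```text
14.52 local [ -0.4 -46.8  29.8] F [0.5 0.2 0. ]
-95.0 29.7 [0.0005 0.0482 0.0001] [ 0.0009  0.     -0.0004]
```

>>> {"fn": "carry_out", "kwargs": {"series": [{"xyz": [0,0.005,0],"rotation": [0,0,0],"jaw": 0},{"xyz": [0,0.01,0],"rotation": [0,0,0],"jaw": 0},{"xyz": [0,0.015,0],"rotation": [0,0,0],"jaw": 0},{"xyz": [0,0.02,0],"rotation": [0,0,0],"jaw": 0},{"xyz": [0,0.025,0],"rotation": [0,0,0],"jaw": 0},{"xyz": [0,0.03,0],"rotation": [0,0,0],"jaw": 0},{"xyz": [0,0.036,0],"rotation": [0,0,0],"jaw": 0},{"xyz": [0,0.042,0],"rotation": [0,0,0],"jaw": 0},{"xyz": [0,0.048,0],"rotation": [0,0,0],"jaw": 0},{"xyz": [0,0.054,0],"rotation": [0,0,0],"jaw": 0}]}}

```text
t: 15.35
eef_pos: [492.6, -198.5, 29.8]
tool_rot: [0.999, 0.05, 0.0, 0.0]
force: [0.7, -0.0, -0.2]
finger_gap: 0.2
```

>>> {"fn": "carry_out", "kwargs": {"series": [{"xyz": [0,0.006,0],"rotation": [0,0,0],"jaw": 0},{"xyz": [0,0.012,0],"rotation": [0,0,0],"jaw": 0},{"xyz": [0,0.018,0],"rotation": [0,0,0],"jaw": 0},{"xyz": [0,0.024,0],"rotation": [0,0,0],"jaw": 0},{"xyz": [0,0.03,-0.005],"rotation": [0,0,0],"jaw": 0},{"xyz": [0,0.03,-0.03],"rotation": [0,0,0],"jaw": 0},{"xyz": [0,0.03,-0.06],"rotation": [0,0,0],"jaw": 0},{"xyz": [0,0.03,-0.09],"rotation": [0,0,0],"jaw": 0}]}}

```text
t: 16.02
eef_pos: [495.0, -228.3, 120.7]
tool_rot: [0.999, 0.05, -0.001, -0.0]
force: [0.8, -0.4, 0.3]
finger_gap: 0.1
```

```bash
python3 nx.py -75 200;python3 -c "
from h import *
s=read_state();p=np.array([515,-85,200.]);print(rel(p,.1,s))"
```

```text
16.02 local [  -1.  -131.3  120.7] F [ 0.8 -0.4  0.3]
-75.0 200.0 [ 0.0009 -0.0564 -0.0793] [-0.0003  0.0012 -0.0004]
(array([ 0.0341, -0.1406, -0.0793]), array([-0.0003,  0.0012, -0.0004]))
```

>>> {"fn": "carry_out", "kwargs": {"series": [{"xyz": [0.005,-0.015,-0.02],"rotation": [0,0,0],"jaw": 0},{"xyz": [0.014,-0.05,-0.04],"rotation": [0,0,0],"jaw": 0},{"xyz": [0.024,-0.09,-0.06],"rotation": [0,0,0],"jaw": 0},{"xyz": [0.032,-0.125,-0.075],"rotation": [0,0,0],"jaw": 0},{"xyz": [0.034,-0.14,-0.08],"rotation": [0,0,0],"jaw": 0},{"xyz": [0.034,-0.14,-0.08],"rotation": [0,0,0],"jaw": 0},{"xyz": [0.034,-0.14,-0.08],"rotation": [0,0,0],"jaw": 0},{"xyz": [0.034,-0.14,-0.08],"rotation": [0,0,0],"jaw": 0},{"xyz": [0.034,-0.14,-0.08],"rotation": [0,0,0],"jaw": 0}]}}

```text
t: 16.77
eef_pos: [514.3, -87.7, 199.9]
tool_rot: [0.999, 0.048, -0.001, 0.0]
force: [-0.0, -0.9, 0.2]
finger_gap: -0.1
```

```bash
python3 -c "
from h import *
import pickle
s=read_state();im=camera('wrist');pickle.dump((s,im),open('w8.pkl','wb'));print(s['t'],s['eef_pos'],s['force'])
cv2.imwrite('pics/w8.png',cv2.resize(im[140:320,135:385],None,fx=3.2,fy=3.2,interpolation=cv2.INTER_CUBIC))
im=camera('scene');cv2.imwrite('pics/sc8.png',cv2.resize(im[160:240,215:345],None,fx=6,fy=6,interpolation=cv2.INTER_CUBIC))
for q in('lid1','pill_bottle','cup','swabs'):print(q,[(r['score'],r['location'].round() if hasattr(r['location'],'round') else r['location']) for r in recognise('scene',q)])
"
```

```text
16.7667 [514.26893324 -87.72672308 199.93064401] [-0.01950264 -0.87760411  0.21690623]
lid1 [(0.72, [468.5, -0.1, 31.9]), (0.53, [481.7, -62.5, 30.1]), (0.47, [489.0, -159.6, 29.9]), (0.43, [474.2, -32.7, 26.8]), (0.4, [490.6, -126.1, 29.8]), (0.39, [495.0, -192.0, 27.3])]
pill_bottle [(0.63, [388.0, -18.7, 33.9]), (0.23, [478.9, -97.2, 25.4])]
cup [(0.87, [384.5, -171.3, 26.1])]
swabs [(0.73, [324.0, -261.8, 27.0]), (0.69, [469.4, -72.4, 30.5])]
```

View pics/w8.png

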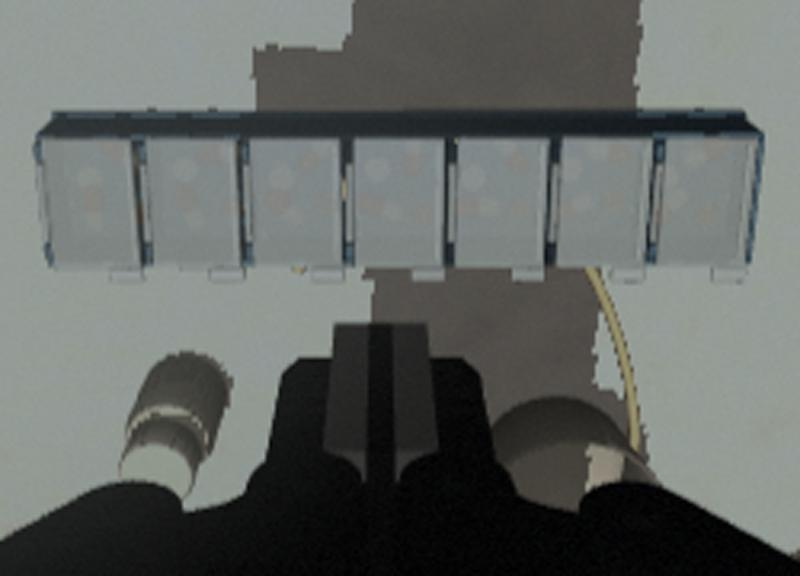

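View pics/sc8.png

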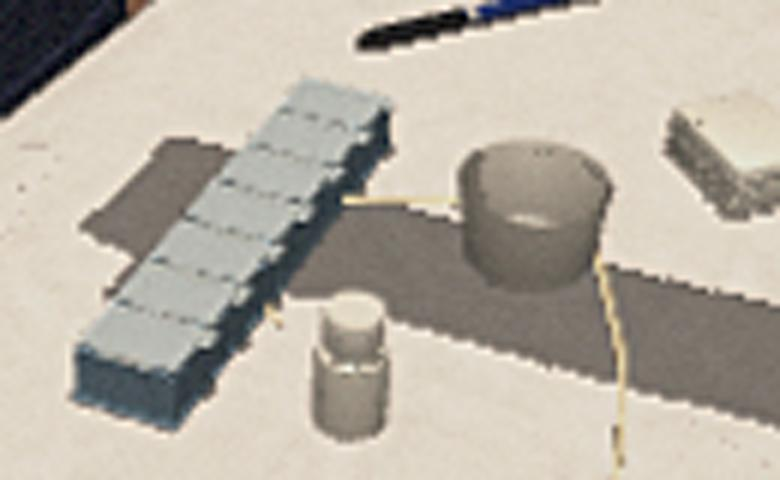

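All seven lids look flat and nothing has shifted. The camera can't resolve 1–2 mm at the free edges, so I'll check the height with a very light touch near lid 1's free edge, the one that passed under the highest tip.

```bash
python3 nx.py 88 60 88 31
```

```text
17.07 local [ 32.9   8.1 200.4] F [-1.3  0.3 -0.5]
88.0 60.0 [-0.0327 -0.0798  0.1405] [-0.0005  0.0018 -0.0014]
88.0 31.0 [-0.0327 -0.0798  0.1695] [-0.0005  0.0018 -0.0014]
```

>>> {"fn": "carry_out", "kwargs": {"series": [{"xyz": [-0.01,-0.025,0.02],"rotation": [0,0.002,-0.001],"jaw": 0},{"xyz": [-0.022,-0.053,0.045],"rotation": [0,0.002,-0.001],"jaw": 0},{"xyz": [-0.03,-0.075,0.075],"rotation": [0,0.002,-0.001],"jaw": 0},{"xyz": [-0.033,-0.08,0.105],"rotation": [0,0.002,-0.001],"jaw": 0},{"xyz": [-0.033,-0.08,0.13],"rotation": [0,0.002,-0.001],"jaw": 0},{"xyz": [-0.033,-0.08,0.15],"rotation": [0,0.002,-0.001],"jaw": 0},{"xyz": [-0.033,-0.08,0.16],"rotation": [0,0.002,-0.001],"jaw": 0},{"xyz": [-0.033,-0.08,0.164],"rotation": [0,0.002,-0.001],"jaw": 0},{"xyz": [-0.033,-0.08,0.165],"rotation": [0,0.002,-0.001],"jaw": 0},{"xyz": [-0.033,-0.08,0.165],"rotation": [0,0.002,-0.001],"jaw": 0}]}}

```text
t: 17.9
eef_pos: [474.7, -9.8, 36.2]
tool_rot: [0.999, 0.05, 0.001, -0.0]
force: [0.2, 0.3, 0.1]
finger_gap: -0.0
```

```bash
python3 nx.py 88 29
```

```text
17.9 local [ 0.6 88.  36.2] F [0.2 0.3 0.1]
88.0 29.0 [-0.0006  0.      0.0072] [-0.0004 -0.0017 -0.0009]
```

>>> {"fn": "carry_out", "kwargs": {"series": [{"xyz": [0,0,0.003],"rotation": [0,0,0],"jaw": 0},{"xyz": [0,0,0.005],"rotation": [0,0,0],"jaw": 0},{"xyz": [0,0,0.006],"rotation": [0,0,0],"jaw": 0},{"xyz": [0,0,0.0065],"rotation": [0,0,0],"jaw": 0},{"xyz": [0,0,0.007],"rotation": [0,0,0],"jaw": 0},{"xyz": [0,0,0.007],"rotation": [0,0,0],"jaw": 0}]}}

```text
t: 18.4
eef_pos: [474.8, -9.9, 29.2]
tool_rot: [0.999, 0.049, 0.001, -0.0]
force: [-1.3, 0.3, -0.5]
finger_gap: -0.0
```

```bash
python3 nx.py 88 28.5
```

```text
18.4 local [ 0.6 88.  29.2] F [-1.3  0.3 -0.5]
88.0 28.5 [-0.0006 -0.      0.0007] [-0.0003 -0.0018 -0.001 ]
```

>>> {"fn": "carry_out", "kwargs": {"series": [{"xyz": [0,0,0.0003],"rotation": [0,0,0],"jaw": 0},{"xyz": [0,0,0.0006],"rotation": [0,0,0],"jaw": 0},{"xyz": [0,0,0.0006],"rotation": [0,0,0],"jaw": 0}]}}

```text
t: 18.65
eef_pos: [474.8, -9.9, 28.8]
tool_rot: [0.999, 0.05, 0.001, -0.0]
force: [-0.3, -0.4, 2.6]
finger_gap: 0.0
```

Contact comes at a z reading of 28.8 with 2.6 N, which matches the shut-lid height. The tip height was therefore true, and the second pass at 29.7–30.1 leaves about 0.04 rad or less. I'll retreat straight up.

>>> {"fn": "carry_out", "kwargs": {"series": [{"xyz": [0,0,-0.01],"rotation": [0,0,0],"jaw": 0},{"xyz": [0,0,-0.04],"rotation": [0,0,0],"jaw": 0},{"xyz": [0,0,-0.08],"rotation": [0,0,0],"jaw": 0},{"xyz": [0,0,-0.12],"rotation": [0,0,0],"jaw": 0},{"xyz": [0,0,-0.15],"rotation": [0,0,0],"jaw": 0},{"xyz": [0,0,-0.17],"rotation": [0,0,0],"jaw": 0},{"xyz": [0,0,-0.17],"rotation": [0,0,0],"jaw": 0},{"xyz": [0,0,-0.17],"rotation": [0,0,0],"jaw": 0},{"xyz": [0,0,-0.17],"rotation": [0,0,0],"jaw": 0}]}}

```text
t: 19.4
eef_pos: [473.7, -10.1, 198.2]
tool_rot: [0.999, 0.05, 0.0, -0.0]
force: [-0.2, -0.7, 0.4]
finger_gap: -0.2
```

```bash
python3 -c "
from h import *
s=read_state();im=camera('wrist');print(s['t'],s['eef_pos'],s['force'])
cv2.imwrite('pics/w9.png',cv2.resize(im,(800,600),interpolation=cv2.INTER_CUBIC))"
```

```text
19.4 [473.71368174 -10.0833263  198.23648597] [-0.24154841 -0.6811916   0.41485856]
```

View pics/w9.png

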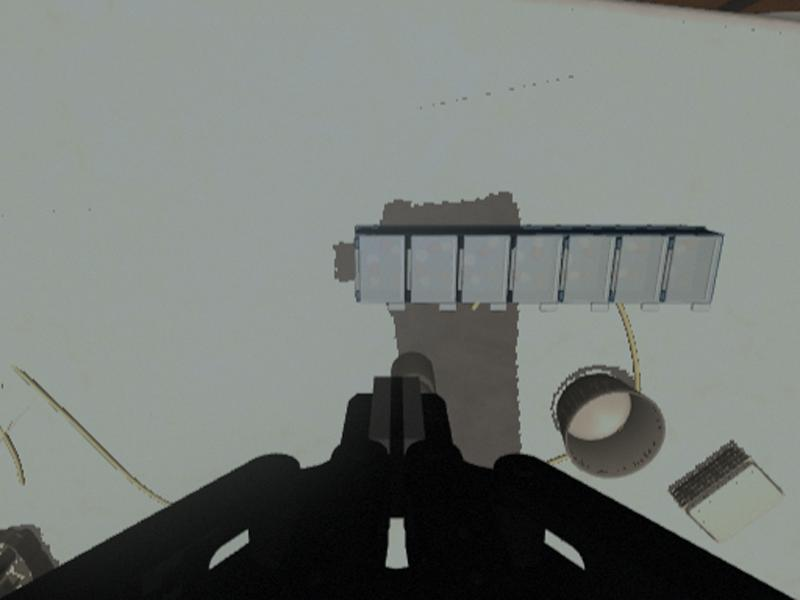

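The picture shows all seven lids flat, from (357,235) to (722,303), with the bottle, cup and swabs standing undisturbed. The gripper is about 170 mm above everything.

```bash
python3 -c "
from bench import *
print(close_job())"
```

```text
the job is handed in; nothing more can be done
None
```

All seven lids are folded shut and the job is handed in; no verdict came back. I swept the closed fingertips from row_start to row_end at 31–32 mm, then made a second light pass at about 30 mm. The robot's clock stood at about 19.4 s of the 45 s at the last check.

**Lids:** They look flat in the wrist and scene pictures, and in the pictures taken during the sweep they went down in order from the left. The cameras can't resolve the last 1–2 mm at the free edges. I checked that with a light touch on lid 1, which made contact at a z reading of 28.8 mm with 2.6 N, matching the shut height. From that I estimate at most about 0.04 rad left open on each lid. Only lid 1 was touched this way.

**Force on the organiser:** The readings I took at the end of each move stayed below about 3 N; I did not see the force between readings.

**Organiser and neighbours:** The networks' positions for the bottle, cup and swabs agreed with the start within about 3 mm, before the touch on lid 1. The organiser showed no visible shift, though I did not refit its position at the end. In its last look the lid network reported six lids instead of seven, but all seven show in the pictures. It also gave a low-scoring pill bottle and a false swab stack on the organiser, which I disregarded.

**Finish:** The gripper ended about 170 mm above the organiser, touching nothing.

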